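# Move a hot board from the preheater to the test fixture with a board lifter

## Task

The blue circuit board on the hot plate is hot, so never touch it with the gripper: slide the blade of the orange-handled lifter under it, lift it off level, lower it onto the two orange ribs of the black test fixture, centred and square between the grey guides, and only then draw the blade out from under it. Set the lifter down flat on the bench, clear of the fixture, and swing the fixture's red hold-down bar down over the board until it rests fully home in its catch. Leave everything else on the bench where it is.

Things in the scene. Friction and masses are not known exactly. Their poses are not given: they have to be found in the camera images.
- lifter: Board lifter (spatula), 0.17 kg, lying on its blade. Origin on the blade's underside plane, below the middle of the grip; x to the blade's tip, z up. Steel blade 44 wide (y), 3 thick, from x = 15 to 115, underside at z = 0. A neck, 30 wide, leans from the blade's rear (x = 20) up to the orange upright grip block: 26 (x) by 46 (y), z = 40 to 92. Pinch it from above across its 26 mm.
- grip (a point): Point in the lifter's grip, 75 mm above the blade's underside, on the grip's axis: where the TCP belongs for a grasp from above. Same axes as the lifter.
- blade (a point): Point on the top face of the lifter's blade, 80 mm ahead of the grip axis and 35 mm short of the tip: the board's centre belongs above it when carried.
- board: Blue circuit board on an aluminium base, 90 x 90 x 4 (chips rise to 8), 0.07 to 0.14 kg. Origin at the centre of its underside; x, y along its edges. It lies on the hot plate's two ribs and is roughly aligned with them (within 0.08 rad, 10 mm along x and 5 mm along y).
- hotplate: Fixed white hot plate 150 (x) by 140 (y), dark steel top at z = 45, two steel ribs along its x at y = -37 and +37, 6 wide, 110 long, tops at z = 57. Between them (68 apart inside), under the board, is a 12 mm high channel for the blade, open at both ends. Origin at the centre of its underside; front with knob at -x (towards the robot). Nothing stands above the ribs.
- fixture: Fixed black test fixture, base plate 130 (x) by 156 (y), 8 thick. Two orange ribs along x at y = -37 and +37, 6 wide, 100 long, tops at z = 22, 68 apart inside: the blade fits in the 14 mm deep channel between them. Open at the front (-x, towards the robot). Catch fork of the bar at y = -68, x within 17, top at z = 50. Origin at the centre of the underside.
- seat (a point): Where the centre of the board's underside must finally be: fixture's x = y = 0, level with its rib tops (z = 22). Axes of the fixture. Around it grey guide walls with inner faces at y = -50 and +50, x from -45 to 45, tops at z = 28, and a grey back stop, face at x = 53, also 28 high.
- hinge (a point): On the hinge axis of the bar: x = 0, y = 68, z = 42 in the fixture. The axis is parallel to the fixture's x; axes of the fixture. Its steel bracket is within 17 in x, 7 in y, top at z = 52.
- bar (a joint): Angle of the red hold-down bar, rad: 0 = down, level across the board along -y of the fixture from the hinge, resting in the catch fork; pi/2 = upright; up to 1.9 = leaning outwards. It stays where it is left (about 1 N at the tip moves it). The bar is 14 wide (x), 8 thick, 154 long from the hinge; closed, its top is at z = 46 in the fixture.
- bar_tip (a point): Centre of the wider tab (24 x 12 x 10) at the end of the red bar, 148 mm from the hinge axis.
- drive: Bystander: black motor drive, box 110 (x) by 75 (y) by 160 high. Origin at the centre of the underside.
- bottle: Bystander: amber flux bottle, diameter 42, height 110, upright. Origin at the centre of its underside.
- spool: Bystander: blue spool of solder standing on its flange, diameter 60, height 48. Origin under its centre.
- meter: Bystander: yellow hand-held multimeter lying flat, 150 (x) by 75 (y) by 40. Origin under its centre.
- bin: Bystander: blue open parts bin 120 (x) by 100 (y) by 45 with small brass parts. Origin under its centre.
- screwdriver: Bystander: red screwdriver lying along its x, about 150 long, 30 high.
- terminal: Bystander: green terminal block 35 (x) by 110 (y) by 22. Origin under its centre.
- tape: Bystander: yellow roll of tape lying flat, diameter 80, height 20. Origin under its centre.
Not all that is in view belongs to the job. Several things have the shape of the board; the one meant has the colours described above. Leave any brown look-alike of the lifter alone.

How it is judged:
By the outcome, as a careful person would: the job done as asked, in the order asked, and still so for the second after the job is handed in, with the robot touching nothing.
It also fails if it takes over 72 s, if anything falls off the work surface, if the arm or the gripper's body presses on something with over 40 N, if the wrist force passes 120 N, or if a joint passes its speed limit or range.

## Robot

A 6-joint arm with a two-finger parallel gripper is mounted at the origin on the work surface. World frame = base frame: x ahead of the robot, y to its left, z up, the work surface at z = 0. Lengths are in mm, angles in rad, forces in N, time in s.
With the tool pointing down it reaches from about 375 to 975 mm from the base axis. Payload 3.8 kg.
Tool frame: the origin (TCP) lies between the finger pads, 19 mm behind the fingertips; this is the grasp point; z points along the fingers, y is the line along which they close (so a half turn about z gives the same grasp; the last joint's range is limited). The gripper opens to 85 mm and grips with 20 to 120 N. Pads are 22 mm wide; open, the fingers measure 114 mm over their backs; the gripper's body (76 mm by 85 mm) begins 54 mm behind the grasp point. The pads swing forward as they close: fully open they stand 13 mm farther back than shut.
Start: joints at [1.079, 0.264, 1.604, -0, 1.274, -0.037], TCP at [296.513, 606.381, 249.98] pointing down, gripper open.
Joint ranges: [-2.63, 2.63], [-0.94, 2.18], [0.31, 2.57], [-1.31, 4.45], [0, 2.66], [-2.55, 2.55]. Speed limits (rad/s): [2.57, 2.57, 3.14, 3.14, 3.14, 3.14].

## Interface

Orientations are given as [roll, pitch, yaw] about the fixed x, y, z axes, in that order (R = Rz(yaw) Ry(pitch) Rx(roll)).
In Python, from station import manip, viewer gives the robot as it stands.
- The arm moves only by the shell command python3 -m crank 'ROWS'. ROWS is JSON, a list that holds one entry, the list of rows, each a list of 7 numbers: the opening, from 0 (shut) to 1 (fully open), then the shift along the tool's x, y, z in cm, then the turn, a rotation vector about the tool's x, y, z in rad. In form: [[[gripper, dx, dy, dz, ax, ay, az], ...]]. A call has 1 to 10 rows; each row shifts and turns the commanded pose from where the row before left it, along the tool's axes as they then stand; what a row does not reach is not made up. A row lasts 1/8 s, in which the tool goes at most 62.5 mm and 10.7 degrees, less where a joint would pass 70% of its speed; a pose out of reach is approached as far as the arm can. A call is refused whole if a number of a shift passes 6.25 or a number of a turn 0.188, either way. A call with a gripper value outside its range is refused whole. The fingers move at their own pace and stop on an object; the grip force is fixed at half the most. Time passes only in rows, so rows that do not move let the fingers close. It gives the time, the measured TCP pose, the force, the opening and the grip force at its end, in the units of the state.
- manip.state(): the state, without advancing time (a new reading comes with each control period).
- viewer.read_camera(name): name is "scene" or "top" or "wrist"; returns a dict with "image" (384x512x3 uint8, red, green, blue), "camera_matrix" (3x3 intrinsics, pixels), "dist_coeffs" ([k1, k2, p1, p2, k3] as OpenCV has them; the pictures are not rectified), "xyz" and "orientation" of the camera in the world. Camera axes: x right, y down, z forward; pixel columns grow to the right and rows downward; lengths in mm; the calibration is good to about 2 mm. A picture is of the moment at which its call begins. There is no depth.
- manip.job_done(): hands the job in; it is judged then, once.
The state is a dict: "time_s": time; "qpos": joint angles; "dq": joint speeds; "effort": joint torques, N m; "ee_pos": TCP position; "ee_rot": TCP orientation; "force": force on the tool from outside, world axes, zero at the start; "moment": the same for the moment, N m; "gripper_width": finger opening in mm; "finger_force": force on a finger pad.
Only numpy, scipy, OpenCV 4.12 (cv2) and the standard library are available. Lean on these libraries where they do the work, as an engineer would, in place of code of your own. Each camera call takes 0.05 s, during which the arm holds its last target. There are 200 camera calls.

## Working session

There is one attempt and no reset: what is moved stays moved. The work goes in short steps, Python scripts to look and compute and a shell command to move; the robot and the scene stay as the last step left them, time stands still between calls to the robot, and variables do not carry over. Pictures are saved under pics/ and viewed, at most 10 in all, crops included, and the job is handed in when it is done.

```bash
mkdir -p pics; ls; python3 - <<'E'
from station import manip, viewer
import cv2
for n in ("top","scene"):
    c=viewer.read_camera(n); cv2.imwrite(f"pics/{n}0.png",c["image"][:,:,::-1]); print(n,c["camera_matrix"],c["dist_coeffs"],c["xyz"],c["orientation"])
print(manip.state())
E
```

```text
pics
top [[354.04268687   0.         262.37005377]
 [  0.         354.04268687 189.29745716]
 [  0.           0.           1.        ]] [-0.00419787  0.          0.          0.          0.        ] [ 433.43085468    9.08608363 1330.27232533] [-3.05781917 -0.01282587 -1.5439767 ]
scene [[370.04070591   0.         255.41129539]
 [  0.         370.04070591 184.9471843 ]
 [  0.           0.           1.        ]] [0.03655253 0.         0.         0.         0.        ] [1182.44161804 -453.92943047  739.04942546] [-2.2830114  -0.00358714  0.97138984]
{'time_s': 0.1, 'qpos': array([ 1.07908737e+00,  2.64696407e-01,  1.60526127e+00, -1.29384550e-05,
        1.27368467e+00, -3.69271468e-02]), 'dq': array([-0.00067283, -0.00136291, -0.00367395,  0.00074242,  0.00132309,
        0.00052299]), 'effort': array([ 1.03685616e-03, -5.16706967e+01, -3.68590701e+01,  1.02248428e-04,
        6.32180032e-03, -3.61001162e-05]), 'ee_pos': array([296.22980802, 605.8262128 , 248.76107768]), 'ee_rot': array([-3.13954391e+00, -6.33165162e-05,  2.68681458e+00]), 'force': array([ 0.49384964, -0.71765397,  0.06583925]), 'moment': array([ 0.00693443, -0.02050758,  0.0293882 ]), 'finger_force': 0.0, 'gripper_width': 85.56145748965012}
```

View pics/top0.png

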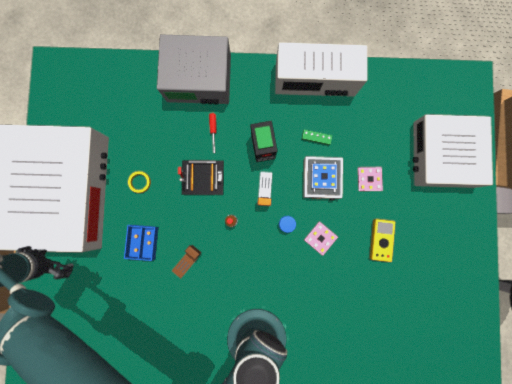

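View pics/scene0.png

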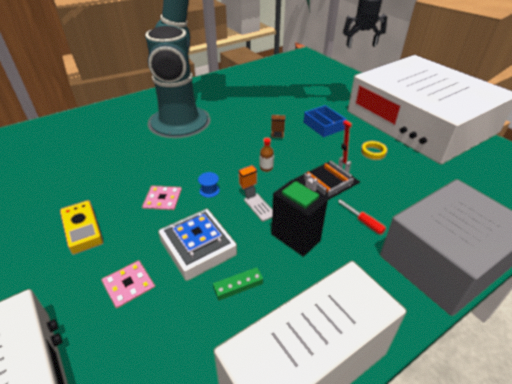

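Top view: the fixture is at about (202,178) with its bar upright at the left. The orange-handled lifter is at (265,190) with its blade up (+x), and the blue board is on the hot plate at (324,178). Look-alikes: pink boards at (370,179) and (321,238), and a brown lifter at (187,261). The blue board on the white hot plate and the orange-gripped lifter fit the description. I'll confirm with an enlarged crop and measure.

```bash
cat > h.py <<'E'
import numpy as np, cv2
from scipy.spatial.transform import Rotation as Ro
from station import manip, viewer
def cam(n):
    c=viewer.read_camera(n); c["hsv"]=cv2.cvtColor(c["image"],cv2.COLOR_RGB2HSV); return c
def ray(c,uv):
    p=cv2.undistortPoints(np.float64(uv).reshape(-1,1,2),c["camera_matrix"],np.array(c["dist_coeffs"])).reshape(-1,2)
    d=np.c_[p,np.ones(len(p))]@Ro.from_euler("xyz",c["orientation"]).as_matrix().T
    return np.array(c["xyz"]),d
def plane(c,uv,z):
    o,d=ray(c,uv); return (o+d*((z-o[2])/d[:,2])[:,None])[:,:2]
def proj(c,P):
    R=Ro.from_euler("xyz",c["orientation"]).as_matrix(); P=np.float64(P).reshape(-1,3)
    return cv2.projectPoints(P,cv2.Rodrigues(R.T)[0],-R.T@np.array(c["xyz"]),c["camera_matrix"],np.array(c["dist_coeffs"]))[0].reshape(-1,2)
def mask(c,lo,hi,roi=None):
    m=cv2.inRange(c["hsv"],np.array(lo),np.array(hi))
    if roi: k=np.zeros_like(m); a,b,e,f=roi; k[b:f,a:e]=255; m&=k
    return m
def big(m,n=1,amin=6):
    cs,_=cv2.findContours(m,cv2.RETR_EXTERNAL,cv2.CHAIN_APPROX_NONE)
    return [x for x in sorted(cs,key=cv2.contourArea,reverse=True)[:n] if cv2.contourArea(x)>=amin]
def rect(c,cnt,z):
    r=cv2.minAreaRect(np.float32(plane(c,cnt.reshape(-1,2),z)))
    return np.round(r[0],1),np.round(r[1],1),round(r[2],1)
E
python3 - <<'E'
from h import *
c=cam("top"); s=cam("scene")
im=c["image"][100:270,160:360,::-1]; cv2.imwrite("pics/crop1.png",cv2.resize(im,None,fx=4,fy=3.5,interpolation=cv2.INTER_CUBIC)[:600])
R=(150,110,350,260)
for nm,lo,hi,z,k in [("orange",(8,150,120),(20,255,255),None,5),("blue",(100,130,80),(125,255,255),61,2),("white",(0,0,170),(180,45,255),45,3),("dark",(0,0,0),(180,255,60),8,4)]:
    for q in big(mask(c,lo,hi,R),k):
        print(nm,cv2.boundingRect(q),[rect(c,q,zz) for zz in ([22,92] if z is None else [z])])
E
```

```text
orange (258, 198, 13, 8) [(array([498.6, -12. ]), array([25.9, 44.4]), 1.4), (array([495.2, -10.8]), array([24.5, 42. ]), 1.4)]
orange (226, 216, 10, 9) [(array([427.1, 111.2]), array([31.3, 31. ]), 46.8), (array([427.5, 105.8]), array([29.6, 29.4]), 46.8)]
orange (186, 247, 11, 12) [(array([305.4, 247.4]), array([41.4, 20.3]), 47.2), (array([312.2, 234.6]), array([39.1, 19.2]), 47.2)]
orange (211, 164, 2, 27) [(array([584.4, 185.3]), array([97.2,  3.7]), 2.2), (array([576.3, 175.9]), array([92. ,  3.5]), 2.2)]
orange (191, 164, 2, 27) [(array([582.3, 259.4]), array([97.2,  3.7]), 2.5), (array([574.3, 246. ]), array([92. ,  3.5]), 2.5)]
blue (313, 165, 23, 23) [(array([ 595.1, -226.1]), array([81.1, 80. ]), 0.8)]
blue (279, 216, 17, 17) [(array([418.6, -95.6]), array([56.9, 57.2]), 1.3)]
white (305, 157, 38, 41) [(array([ 593.7, -227.5]), array([147.9, 136.5]), 1.0)]
white (259, 172, 13, 26) [(array([560.4, -13.8]), array([42.6, 91.2]), 87.5)]
white (218, 174, 4, 7) [(array([582.4, 153. ]), array([22. , 10.9]), 1.6)]
dark (182, 163, 40, 32) [(array([579.5, 224.5]), array([116.9, 145.7]), 2.6)]
dark (251, 126, 26, 36) [(array([724.2,  -3. ]), array([139.1,  83.6]), 11.8)]
dark (182, 161, 9, 19) [(array([611.1, 290.8]), array([28.7, 65.8]), 74.2)]
dark (218, 182, 5, 4) [(array([562.3, 154.4]), array([11.3, 15.1]), 1.6)]
```

View pics/crop1.png

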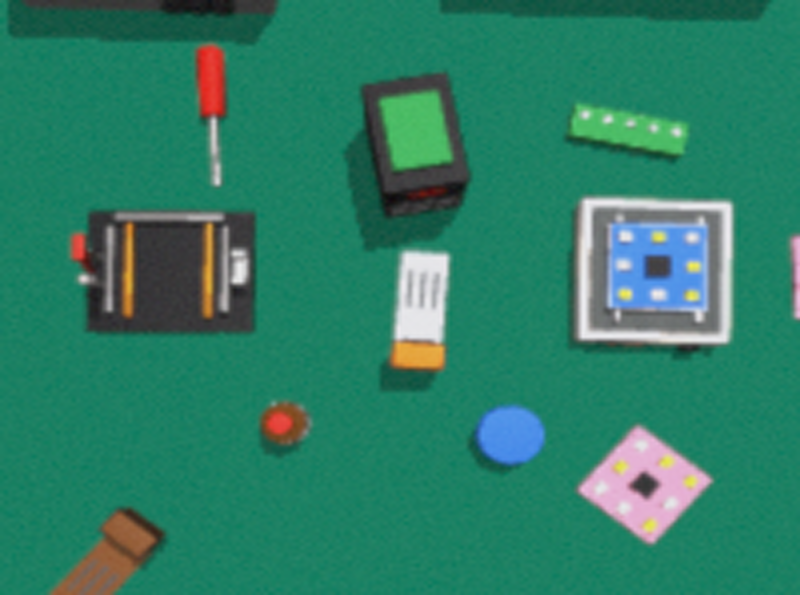

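The crop confirms it: the blue board lies on the white hot plate's ribs, and the lifter has an orange grip with its blade towards +x. I'll turn to the pinch yaw and travel high over the fixture, taking close-ups on the way.

```bash
python3 -m crank '[[[1,0,0,-2,0,0,0.186],[1,0,0,-2,0,0,0.186],[1,0,0,-2,0,0,0.186],[1,0,0,-2,0,0,0.186],[1,0,0,-2,0,0,0.186],[1,0,0,-2,0,0,0.186],[1,-5,2.5,0,0,0,0.044],[1,-5,2.5,0,0,0,0],[1,-5,2.5,0,0,0,0],[1,-5,2.5,0,0,0,0]]]'; python3 -m crank '[[[1,-5,2.5,0,0,0,0],[1,-5,2.5,0,0,0,0],[1,-5,2.5,0,0,0,0],[1,-3,2,0,0,0,0],[1,0,0,0,0,0,0],[1,0,0,0,0,0,0]]]'
python3 - <<'E'
from h import *
c=cam("wrist"); print(c["xyz"],c["orientation"],c["camera_matrix"][0,0],c["dist_coeffs"]); cv2.imwrite("pics/w1.png",c["image"][:,:,::-1])
s=manip.state(); print(s["ee_pos"],s["ee_rot"],s["qpos"])
E
```

```text
time_s: 1.45
ee_pos: [390.2, 401.5, 369.8]
ee_rot: [3.141, 0.0, 1.527]
force: [0.9, 0.0, -0.6]
gripper_width: 85.4
finger_force: 0.0
time_s: 2.2
ee_pos: [476.6, 219.5, 369.8]
ee_rot: [-3.141, -0.0, 1.526]
force: [0.0, 0.8, -0.4]
gripper_width: 85.3
finger_force: 0.0
[478.95840396 290.5495477  493.45657898] [ 2.86122213e+00 -6.04104824e-04 -4.32849898e-02] 332.53933258537614 [-0.01376914  0.          0.          0.          0.        ]
[476.41941561 219.85864009 369.85703509] [-3.14107069e+00 -3.48346643e-04  1.52732788e+00] [ 3.84552445e-01 -7.51048181e-02  1.75581524e+00  5.36794776e-04
  1.46121254e+00  4.27962011e-01]
```

View pics/w1.png

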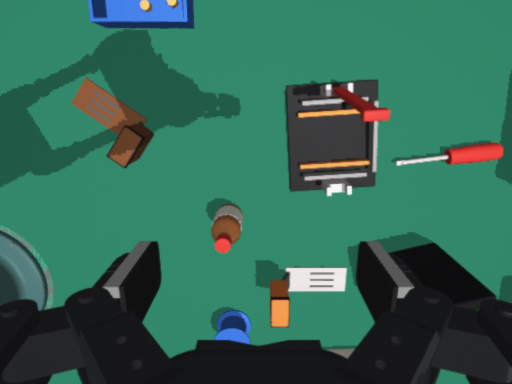

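Wrist view: the fixture is at about (333,136) with ribs at rows 113 and 164, and the red bar's tip is at (376,114). The lifter's grip is at (279,305) and its blade at (316,280). I'll measure these.

```bash
cat >> h.py <<'E'
def fixture(c,roi):
    q=big(mask(c,(8,130,90),(24,255,255),roi),2)
    r=[]
    for k in q:
        p=plane(c,k.reshape(-1,2),22); v=cv2.fitLine(np.float32(p),cv2.DIST_L2,0,.01,.01).ravel()
        b=cv2.minAreaRect(np.float32(p)); r.append((np.array(b[0]),np.arctan(v[1]/v[0]),b[1]))
    print("ribs",r); return (r[0][0]+r[1][0])/2,np.mean([r[0][1],r[1][1]])
E
python3 - <<'E'
from h import *
c=cam("wrist")
o,t=fixture(c,(290,80,385,195)); print("fixture",o,t)
u=np.array([np.cos(t),np.sin(t)]);v=np.array([-u[1],u[0]])
q=big(mask(c,(0,170,90),(4,255,255),(320,80,395,130)),1)[0].reshape(-1,2)
# tab: its top
print("red",q.min(0),q.max(0))
for a in np.arange(1.2,1.95,.1):
    h=np.r_[o+68*v,42]; P=h+154*np.r_[-v*np.cos(a),np.sin(a)]; print(round(a,2),proj(c,P).round(1).ravel())
for z,lo,hi in((92,(8,150,150),(20,255,255)),(3,(0,0,140),(180,60,255))):
    k=big(mask(c,lo,hi,(268,260,350,330)),1)[0]; print(z,rect(c,k,z))
E
```

```text
ribs [(array([585.16149902, 184.66374207]), np.float32(0.019510135), (100.07460021972656, 9.318437576293945)), (array([576.02246094, 257.76431274]), np.float32(0.013464785), (86.22837829589844, 7.90416955947876))]
fixture [580.59197998 221.2140274 ] 0.01648746
red [334  88] [389 122]
1.2 [369.1 150.3]
1.3 [371.3 135.4]
1.4 [373.1 118.9]
1.5 [374.4 101.3]
1.6 [375.2  82.8]
1.7 [375.3  64. ]
1.8 [374.9  45.3]
1.9 [373.8  27.1]
92 (array([496.5, -11.7]), array([43.4, 24.3]), 88.2)
3 (array([562.1, -15.7]), array([ 43.6, 100. ]), 87.5)
```

```bash
python3 -m crank '[[[1,-5.1,1.1,0,0,0,0],[1,-5.1,1.1,0,0,0,0],[1,-5.1,1.1,0,0,0,0],[1,-5.1,1.1,0,0,0,0],[1,-5.1,1.1,0,0,0,0],[1,-5.1,1.1,0,0,0,0],[1,-5.1,1.1,0,0,0,0],[1,-5.1,1.1,0,0,0,0],[1,-5,1,0,0,0,0],[1,-5,1,0,0,0,0]]]'; python3 -m crank '[[[1,0,0,0,0,0,0],[1,0,0,0,0,0,0]]]'
python3 - <<'E'
from h import *
c=cam("wrist"); cv2.imwrite("pics/w2.png",c["image"][:,:,::-1])
for k in big(mask(c,(100,130,80),(125,255,255)),4): print("blue",cv2.boundingRect(k),rect(c,cv2.convexHull(k),61))
for k in big(mask(c,(0,0,170),(180,45,255)),4): print("white",cv2.boundingRect(k),rect(c,cv2.convexHull(k),45))
E
```

```text
time_s: 3.55
ee_pos: [563.3, -293.3, 369.9]
ee_rot: [3.141, -0.0, 1.529]
force: [-0.1, -0.4, 0.9]
gripper_width: 85.5
finger_force: 0.0
time_s: 3.8
ee_pos: [562.8, -291.8, 369.6]
ee_rot: [-3.141, -0.001, 1.528]
force: [0.4, -0.1, 0.4]
gripper_width: 85.3
finger_force: 0.0
blue (248, 59, 69, 73) (array([ 595.4, -227.8]), array([84.3, 84.5]), 0.1)
blue (110, 0, 57, 27) (array([ 428.2, -125.7]), array([28., 66.]), 87.3)
white (221, 39, 118, 112) (array([ 594. , -229.2]), array([136.5, 146.8]), 89.8)
white (323, 346, 32, 12) (array([ 679.8, -637.4]), array([50.8, 21.6]), 0.0)
white (278, 196, 9, 8) (array([ 592.9, -369.7]), array([10.5, 11.4]), 88.5)
white (96, 85, 10, 11) (array([ 360.6, -209.6]), array([ 9.1, 10.8]), 48.2)
```

View pics/w2.png

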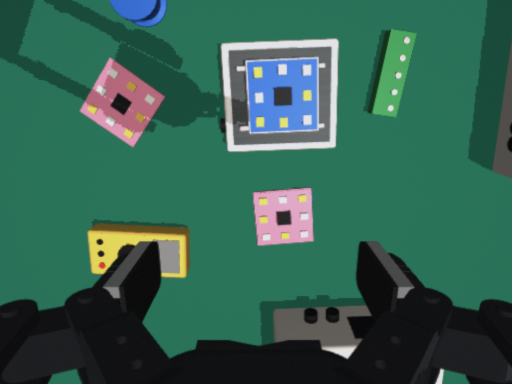

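Wrist view: the blue board is at (283,95), nearly square on the hot plate, centred at about (595.5,−227.5) in world coordinates with yaw ≈ 0. Pink look-alikes are at (122,103) and (284,216). Next I'll grasp the lifter.

```bash
python3 -m crank '[[[1,5.6,-1.6,0,0,0,0],[1,5.6,-1.6,0,0,0,0],[1,5.5,-1.6,0,0,0,0],[1,5.5,-1.5,0,0,0,0],[1,5.5,-1.5,0,0,0,0],[1,0,0,6,0,0,0],[1,0,0,6,0,0,0],[1,0,0,6,0,0,0],[1,0,0,4,0,0,0],[1,0,0,0,0,0,0]]]'
python3 - <<'E'
from h import *
c=cam("wrist")
k=big(mask(c,(6,150,120),(20,255,255)),3)
for q in k: print(cv2.boundingRect(q),rect(c,q,92))
print(manip.state()["ee_pos"],manip.state()["ee_rot"])
E
```

```text
time_s: 5.1
ee_pos: [492.9, -11.2, 146.8]
ee_rot: [-3.134, -0.0, 1.529]
force: [-0.4, 0.3, 1.3]
gripper_width: 85.8
finger_force: 0.0
(245, 185, 43, 72) (array([496.1, -12.5]), array([43.8, 24.1]), 87.8)
(128, 0, 34, 43) (array([440.9,  96.3]), array([20.7, 14.4]), 66.0)
[495.37319616 -11.64110449 149.5305676 ] [-3.13910209e+00 -2.38852459e-04  1.52864030e+00]
```

```bash
python3 -m crank '[[[1,0,0.1,3,0,0,0],[1,0,0,3,0,0,0],[1,0,0,1.4,0,0,0],[1,0,0,0,0,0,0],[0,0,0,0,0,0,0],[0,0,0,0,0,0,0],[0,0,0,0,0,0,0],[0,0,0,0,0,0,0],[0,0,0,0,0,0,0],[0,0,0,0,0,0,0]]]'; python3 -m crank '[[[0,0,0,0,0,0,0],[0,0,0,0,0,0,0]]]'
```

```text
time_s: 6.4
ee_pos: [498.0, -13.0, 76.7]
ee_rot: [3.141, 0.0, 1.527]
force: [-2.8, -0.1, 5.7]
gripper_width: 25.4
finger_force: 60.1
time_s: 6.65
ee_pos: [498.0, -13.0, 76.8]
ee_rot: [3.141, 0.0, 1.527]
force: [-2.4, -0.1, 5.4]
gripper_width: 25.6
finger_force: 60.1
```

```bash
python3 -m crank '[[[0,0,0,-2,0,0,0],[0,0,0,-3,0,0,-0.02],[0,0,0,-3,0,0,-0.02],[0,-4,-2,0,0,0,0],[0,-4,-2,0,0,0,0],[0,-4,-2,0,0,0,0],[0,-4,-2,0,0,0,0],[0,-4,-2,0,0,0,0],[0,-1.5,-0.8,2,0,0,0],[0,0,0,0,0,0,0]]]';python3 -m crank '[[[0,0,0,0,0,0,0],[0,0,0,0,0,0,0]]]'
python3 - <<'E'
from h import *
c=cam("wrist"); cv2.imwrite("pics/w3.png",c["image"][:,:,::-1])
for k in big(mask(c,(100,130,80),(125,255,255)),4): print("blue",cv2.boundingRect(k),rect(c,cv2.convexHull(k),61))
print(manip.state()["ee_pos"],manip.state()["ee_rot"])
E
```

```text
time_s: 7.9
ee_pos: [386.6, -227.3, 134.0]
ee_rot: [-3.138, -0.002, 1.564]
force: [-0.2, -0.3, -1.0]
gripper_width: 25.0
finger_force: 59.4
time_s: 8.15
ee_pos: [389.5, -227.0, 136.5]
ee_rot: [3.141, 0.0, 1.568]
force: [0.3, -0.8, -2.0]
gripper_width: 25.3
finger_force: 59.4
blue (257, 0, 102, 54) (array([ 415.9, -122. ]), array([54.5, 26.8]), 0.1)
blue (501, 219, 11, 49) (array([ 553.3, -253.5]), array([ 6.7, 35.7]), 12.1)
[ 389.57079153 -227.05503787  136.57751976] [3.14066598e+00 4.63495472e-04 1.56808656e+00]
```

View pics/w3.png

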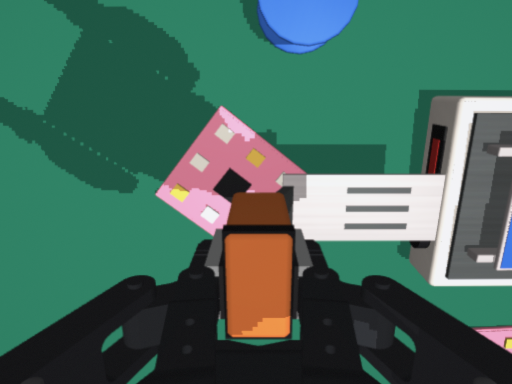

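Wrist view: the blade is held level, pointing right (rows 174–241, tip column 443), and the hot plate's ribs end at rows 150 and 255 on the right. I'll check the blade pose numerically against the ribs.

```bash
python3 - <<'E'
from h import *
c=cam("wrist")
print("blade corners",plane(c,[(443,175),(443,241),(306,175),(306,241)],62.8).round(1).tolist())
g=cv2.cvtColor(c["image"],cv2.COLOR_RGB2GRAY)
print("rib end centres z57",plane(c,[(486,150),(471,253)],57).round(1).tolist())
print("plate corners z45", plane(c,[(441,100),(434,284)],45).round(1).tolist())
E
```

```text
blade corners [[502.8, -205.5], [509.7, -249.9], [418.4, -205.3], [420.1, -249.5]]
rib end centres z57 [[530.7, -191.0], [533.9, -261.7]]
plate corners z45 [[504.5, -161.3], [519.3, -293.2]]
```

```bash
python3 -m crank '[[[0,0,0,0.6,0,0,0],[0,0,0,0.5,0,0,0],[0,0,0,0,0,0,0],[0,0,0,0,0,0,0]]]';python3 -m crank '[[[0,0,2.5,0,0,0,0],[0,0,2.5,0,0,0,0],[0,0,2.5,0,0,0,0],[0,0,2.5,0,0,0,0],[0,0,1.6,0,0,0,0],[0,0,1,0,0,0,0],[0,0,0,0,0,0,0],[0,0,0,0,0,0,0]]]'
python3 - <<'E'
from h import *
c=cam("wrist"); cv2.imwrite("pics/w4.png",c["image"][:,:,::-1])
for k in big(mask(c,(100,130,80),(125,255,255)),2): print("blue",cv2.boundingRect(k),rect(c,cv2.convexHull(k),61))
E
```

```text
time_s: 8.75
ee_pos: [388.7, -227.4, 124.8]
ee_rot: [-3.141, -0.0, 1.567]
force: [0.3, 0.1, -1.3]
gripper_width: 25.4
finger_force: 59.5
time_s: 9.75
ee_pos: [514.0, -227.9, 124.8]
ee_rot: [-3.141, -0.0, 1.567]
force: [-0.3, 0.2, -1.7]
gripper_width: 25.1
finger_force: 59.6
blue (321, 143, 157, 135) (array([ 595.2, -228. ]), array([85.9, 85.7]), 0.2)
blue (32, 0, 128, 52) (array([ 430.8, -123.8]), array([24.3, 64.9]), 89.4)
```

View pics/w4.png

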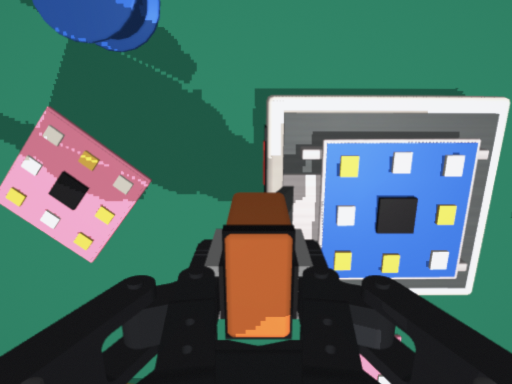

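Wrist view: the blade is under the blue board (cols 321–478, rows 143–278), which is undisturbed. The blade point is about 1 mm short of the board's centre. I'll lift.

```bash
python3 -m crank '[[[0,0,0.1,-0.2,0,0,0],[0,0,0,-0.3,0,0,0],[0,0,0,-0.4,0,0,0],[0,0,0,-0.6,0,0,0],[0,0,0,-1,0,0,0],[0,0,0,-1.5,0,0,0],[0,0,0,-1.5,0,0,0],[0,0,0,-1,0,0,0],[0,0,0,0,0,0,0],[0,0,0,0,0,0,0]]]'
python3 - <<'E'
from h import *
c=cam("wrist"); cv2.imwrite("pics/w5.png",c["image"][:,:,::-1])
s=manip.state(); z=s["ee_pos"][2]-76.8+3+4; print(s["ee_pos"],s["force"],z)
for k in big(mask(c,(100,130,80),(125,255,255)),1): print("blue",cv2.boundingRect(k),rect(c,cv2.convexHull(k),z), cv2.approxPolyDP(cv2.convexHull(k),8,True).reshape(-1,2).tolist())
E
```

```text
time_s: 11.05
ee_pos: [515.5, -227.8, 189.6]
ee_rot: [-3.141, -0.0, 1.567]
force: [0.5, 0.7, -2.6]
gripper_width: 25.4
finger_force: 59.5
[ 515.28633224 -227.7432552   189.27542279] [ 0.26304933 -0.28169249 -2.3811146 ] 119.47542279161648
blue (317, 141, 151, 131) (array([ 595.2, -227.6]), array([85.7, 85.4]), 0.2) [[467, 141], [445, 270], [327, 266], [317, 243], [323, 142]]
```

```bash
python3 -m crank '[[[0,0,-0.5,-0.5,0,0,0],[0,0,-1.2,-1,0,0,0],[0,0,-1.8,-1,0,0,0],[0,0,-2,-1,0,0,0],[0,0,-2,-1,0,0,0],[0,0,-2,-0.5,0,0,0],[0,0,-1.3,0,0,0,0],[0,0,-0.7,0,0,0,0],[0,0.5,0,0,0,0,0],[0,1.2,0,0,0,0,0]]]'; python3 -m crank '[[[0,2,0,0,0,0,0],[0,2.6,0,0,0,0,0],[0,3,0,0,0,0,0],[0,3,0,0,0,0,0],[0,3,0,0,0,0,0],[0,3,0,0,0,0,0],[0,3,0,0,0,0,0],[0,3,0,0,0,0,0],[0,3,0,0,0,0,0],[0,3,0,0,0,0,0]]]';python3 -m crank '[[[0,3,0,0,0,0,0],[0,3,0,0,0,0,0],[0,3,0,0,0,0,0],[0,2,0,0,0,0,0],[0,1,0,0,0,0,0],[0,0.5,0,0,0,0,0],[0,0,0,0,0,0,0],[0,0,0,0,0,0,0]]]'
python3 - <<'E'
from h import *
c=cam("wrist"); cv2.imwrite("pics/w6.png",c["image"][:,:,::-1])
E
```

```text
time_s: 12.35
ee_pos: [401.2, -210.2, 239.8]
ee_rot: [3.142, -0.0, 1.566]
force: [-0.7, -0.0, -2.9]
gripper_width: 25.1
finger_force: 59.4
time_s: 13.6
ee_pos: [401.7, 77.5, 239.9]
ee_rot: [-3.141, -0.001, 1.568]
force: [-0.2, -0.2, -2.6]
gripper_width: 25.4
finger_force: 59.4
time_s: 14.6
ee_pos: [402.5, 200.0, 240.0]
ee_rot: [-3.142, 0.0, 1.566]
force: [-0.4, -0.1, -3.2]
gripper_width: 25.2
finger_force: 59.4
```

View pics/w6.png

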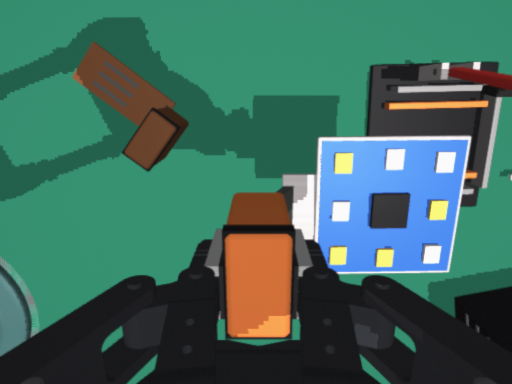

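Wrist view: the board still sits square on the blade (cols 316–468). The fixture is behind it at the upper right, with its +y rib along row 104 (cols 386–488). I'll measure the fixture and the board from here, plus the fixture from the top camera.

```bash
python3 - <<'E'
from h import *
s=manip.state(); c=cam("wrist"); z=s["ee_pos"][2]-76.8+7; p=s["ee_pos"]
k=big(mask(c,(100,130,80),(125,255,255),(300,120,480,290)),1)[0]; b=rect(c,cv2.convexHull(k),z); print("board",b,"rel",b[0]-p[:2],s["ee_rot"])
def rib(c,k,n):
    p=np.float32(plane(c,k.reshape(-1,2),22)); v=cv2.fitLine(p,cv2.DIST_L2,0,.01,.01).ravel(); r=cv2.minAreaRect(p)
    print(n,np.round(r[0],1),np.round(r[1],1),"yaw",round(float(v[1]/v[0]),4),"x",p[:,0].min(),p[:,0].max())
for k in big(mask(c,(8,130,90),(24,255,255),(375,90,512,125)),1): rib(c,k,"left rib")
t=cam("top")
for k in big(mask(t,(8,130,90),(24,255,255),(184,160,222,196)),2): rib(t,k,"top")
w=cam("scene")
for k in big(mask(w,(8,150,120),(24,255,255),(295,155,360,205)),3): print("scene",cv2.boundingRect(k)); rib(w,k,"scene")
E
```

```text
board (array([482.3, 200.5]), array([85.2, 85.2]), 0.5) rel [79.76560025  0.59823783] [-3.14158131e+00  1.98260257e-04  1.56590727e+00]
left rib [581.2 257.8] [103.8   7.2] yaw 0.0212 x 529.2984 633.0881
top [589.7 259.7] [89.7 11.1] yaw 0.0334 x 544.8677 634.6112
top [588.2 183.6] [89.8  7.4] yaw 0.019 x 543.32263 633.0969
scene (325, 163, 23, 18)
scene [583.3 255.9] [94.6 18.4] yaw 0.0099 x 535.8821 630.5259
scene (318, 179, 12, 12)
scene [608.2 186.7] [13.1 53.5] yaw -0.0833 x 581.4866 633.9298
scene (311, 174, 6, 4)
scene [561.4 185.7] [19.7  9.4] yaw 0.1071 x 551.3984 570.9311
```

```bash
python3 -m crank '[[[0,0.7,0,0.5,0,0,-0.008],[0,0.8,0,1,0,0,-0.007],[0,0.5,0,1.7,0,0,0],[0,0,0,2,0,0,0],[0,0,0,2,0,0,0],[0,0,0,2,0,0,0],[0,0,0,1.6,0,0,0],[0,0,0,0.9,0,0,0],[0,0,0,0.5,0,0,0],[0,0,0,0,0,0,0]]]';python3 -m crank '[[[0,0,0.5,0,0,0,0],[0,0,1,0,0,0,0],[0,0,1.5,0,0,0,0],[0,0,1.5,0,0,0,0],[0,0,1.5,0,0,0,0],[0,0,1.5,0,0,0,0],[0,0,1.2,0,0,0,0],[0,0,0.9,0,0,0,0],[0,0,0.5,0,0,0,0],[0,0,0,0,0,0,0]]]'
python3 -m crank '[[[0,0,0,0,0,0,0]]]'
python3 - <<'E'
from h import *
s=manip.state(); c=cam("wrist"); p=s["ee_pos"]; z=p[2]-69.8; print(p,s["ee_rot"],z)
k=big(mask(c,(100,130,80),(125,255,255),(300,100,512,320)),1)[0]; b=rect(c,cv2.convexHull(k),z); print("board",b,"rel",b[0]-p[:2])
cv2.imwrite("pics/w7.png",cv2.resize(c["image"][60:340,280:,::-1],None,fx=3,fy=2.1,interpolation=cv2.INTER_CUBIC))
E
```

```text
time_s: 16.05
ee_pos: [402.5, 220.5, 118.0]
ee_rot: [3.142, 0.0, 1.582]
force: [-0.8, -0.4, -2.3]
gripper_width: 25.4
finger_force: 59.4
time_s: 17.3
ee_pos: [503.5, 221.6, 117.9]
ee_rot: [-3.141, 0.0, 1.582]
force: [-0.2, 0.2, -2.7]
gripper_width: 24.9
finger_force: 59.5
time_s: 17.42
ee_pos: [502.9, 221.5, 117.9]
ee_rot: [-3.141, 0.0, 1.582]
force: [-0.0, -0.5, -2.1]
gripper_width: 24.8
finger_force: 59.5
[502.92373815 221.52750852 117.85016956] [-3.14098106e+00  1.75033403e-04  1.58191641e+00] 48.05016955914574
board (array([582.6, 223.3]), array([85.2, 85. ]), 1.3) rel [79.67626185  1.77249148]
```

View pics/w7.png

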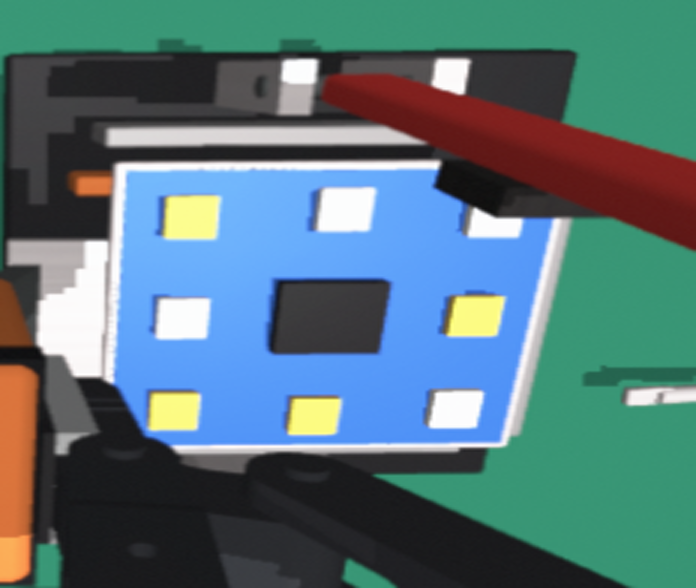

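Crop: the board is over the fixture. The guide's top inner edge is at crop row ~145, and the base corners are at (8,57), (575,52) and (485,470). The +y rib's front end is at (72,184). I'll cast those points.

```bash
python3 - <<'E'
from h import *
c=cam("wrist")
f=lambda L,z: plane(c,[(280+x/3,60+y/2.1) for x,y in L],z).round(1).tolist()
print("base z8",f([(8,57),(575,52),(485,471)],8),"expect rel (-65,78),(65,78),(65,-78)")
print("guide inner top z28",f([(108,147),(380,140)],28),"front end",f([(105,128)],28))
print("rib front z22",f([(72,175),(72,192)],22))
k=big(mask(c,(8,130,90),(24,255,255),(295,135,320,160)),1)[0]; print("rib",plane(c,k.reshape(-1,2),22).min(0),plane(c,k.reshape(-1,2),22).max(0))
E
```

```text
base z8 [[518.0, 295.4], [645.8, 298.9], [650.8, 145.7]] expect rel (-65,78),(65,78),(65,-78)
guide inner top z28 [[538.7, 269.3], [596.4, 272.2]] front end [[537.7, 275.0]]
rib front z22 [[532.3, 259.8], [532.6, 254.4]]
rib [531.61109266 253.30778628] [540.58816763 260.75101676]
```

```bash
python3 -m crank '[[[0,-0.2,0.05,0,0,0,0],[0,0,0,0.4,0,0,0],[0,0,0,0.6,0,0,0],[0,0,0,0.5,0,0,0],[0,0,0,0.3,0,0,0],[0,0,0,0.1,0,0,0],[0,0,0,0,0,0,0]]]'
python3 - <<'E'
from h import *
s=manip.state(); c=cam("wrist"); p=s["ee_pos"]; z=p[2]-69.8; print(p,z)
k=big(mask(c,(100,130,80),(125,255,255),(300,100,512,320)),1)[0]; b=rect(c,cv2.convexHull(k),z); print("board",b)
q=cv2.convexHull(k).reshape(-1,2); print("board left/top px",q.min(0),q.max(0))
# guide top face rows at a few columns
g=c["image"].sum(2)//3
for u in (330,360,390): print(u,g[100:140,u].tolist())
E
```

```text
time_s: 18.4
ee_pos: [504.0, 219.6, 98.9]
ee_rot: [-3.142, -0.0, 1.582]
force: [0.4, -0.2, -2.4]
gripper_width: 25.4
finger_force: 59.5
[503.98203938 219.6021561   98.94217822] 29.14217821661819
board (array([583.7, 221.3]), array([85.7, 85.1]), 0.9)
board left/top px [317 141] [464 271]
330 [34, 34, 34, 35, 35, 37, 40, 55, 64, 65, 66, 65, 65, 63, 49, 36, 39, 59, 71, 86, 151, 205, 219, 220, 219, 220, 220, 219, 213, 174, 104, 45, 35, 34, 33, 37, 78, 175, 242, 251]
360 [85, 84, 84, 84, 83, 83, 84, 83, 81, 72, 63, 61, 61, 60, 47, 34, 41, 60, 76, 116, 169, 204, 215, 216, 216, 216, 216, 214, 197, 140, 69, 36, 33, 32, 32, 39, 93, 200, 247, 252]
390 [183, 182, 182, 181, 180, 180, 179, 179, 178, 178, 179, 179, 161, 110, 47, 33, 49, 66, 78, 133, 185, 208, 211, 211, 212, 212, 211, 212, 192, 130, 52, 31, 31, 31, 31, 45, 118, 215, 249, 251]
```

```bash
python3 - <<'E'
from h import *
c=cam("wrist")
print(plane(c,[(330,129.7),(390,128.9)],28).round(2), plane(c,[(330,136.5),(390,135.9)],29.1).round(2), plane(c,[(330,136.5)],25.1).round(2))
g=c["image"].sum(2)//3
# -y side: columns where the board's lower edge and guide can be seen
for u in (425,435,445): print(u,g[262:292,u].tolist())
E
```

```text
[[544.75 269.73]
 [579.71 270.67]] [[544.79 265.93]
 [579.76 266.75]] [[545.67 265.42]]
425 [252, 241, 175, 158, 158, 158, 158, 158, 173, 222, 238, 117, 72, 72, 72, 72, 73, 89, 140, 181, 197, 196, 194, 192, 187, 159, 70, 44, 42, 43]
435 [252, 239, 174, 156, 157, 157, 157, 159, 185, 237, 235, 114, 72, 71, 72, 72, 75, 95, 148, 184, 196, 195, 194, 192, 178, 129, 60, 44, 42, 41]
445 [157, 157, 157, 157, 156, 156, 156, 159, 188, 234, 225, 95, 43, 44, 45, 43, 51, 85, 136, 162, 166, 160, 154, 140, 108, 67, 46, 42, 43, 41]
```

Gaps to the guides are about equal on both sides (~7 px each), and the board is square. I'll lower until the board rests on the ribs and the blade is free.

```bash
python3 -m crank '[[[0,0,0,0.2,0,0,0],[0,0,0,0.2,0,0,0],[0,0,0,0.3,0,0,0],[0,0,0,0.25,0,0,0],[0,0,0,0,0,0,0],[0,0,0,0,0,0,0],[0,0,0,0,0,0,0]]]'
python3 - <<'E'
from h import *
s=manip.state(); c=cam("wrist"); p=s["ee_pos"]; print(p,s["force"])
k=big(mask(c,(100,130,80),(125,255,255),(300,100,512,320)),1)[0]; print("board",rect(c,cv2.convexHull(k),26),cv2.boundingRect(k))
E
```

```text
time_s: 19.38
ee_pos: [504.1, 219.6, 89.6]
ee_rot: [3.141, -0.0, 1.582]
force: [-0.4, -1.1, -1.4]
gripper_width: 25.0
finger_force: 59.6
[504.11026441 219.62730347  89.62540656] [-0.42109325 -1.08801528 -1.37062796]
board (array([583.9, 221. ]), array([85.7, 86.3]), 1.0) (319, 142, 153, 136)
```

```bash
python3 -m crank '[[[0,0,-0.5,0,0,0,0],[0,0,-1,0,0,0,0],[0,0,-1.5,0,0,0,0],[0,0,0,0,0,0,0]]]'
python3 - <<'E'
from h import *
c=cam("wrist")
k=big(mask(c,(100,130,80),(125,255,255),(300,100,512,320)),1)[0]; print("board",rect(c,cv2.convexHull(k),26),cv2.boundingRect(k),manip.state()["force"])
E
python3 -m crank '[[[0,0,-1.5,0,0,0,0],[0,0,-1.5,0,0,0,0],[0,0,-1.5,0,0,0,0],[0,0,-1.5,0,0,0,0],[0,0,-1.5,0,0,0,0],[0,0,-1.5,0,0,0,0],[0,0,-1,0,0,0,0],[0,0,-0.3,0,0,0,0],[0,0,0,0,0,0,0]]]'
python3 - <<'E'
from h import *
c=cam("wrist")
for k in big(mask(c,(100,130,80),(125,255,255),(300,100,512,320)),1): print("board",rect(c,cv2.convexHull(k),26),cv2.boundingRect(k))
t=cam("top")
for k in big(mask(t,(95,110,80),(125,255,255),(180,155,225,200)),1): print("top board",rect(t,cv2.convexHull(k),26))
E
```

```text
time_s: 19.92
ee_pos: [471.9, 219.0, 89.0]
ee_rot: [-3.14, 0.001, 1.582]
force: [0.6, -0.6, -2.2]
gripper_width: 25.2
finger_force: 59.6
board (array([584. , 221.2]), array([85.6, 85.6]), 1.4) (370, 142, 142, 136) [ 0.19696521 -0.30289396 -1.79711841]
time_s: 21.1
ee_pos: [371.1, 218.3, 89.6]
ee_rot: [3.141, -0.0, 1.582]
force: [-0.3, 0.6, -0.6]
gripper_width: 25.5
finger_force: 59.6
top board (array([584.3, 223.5]), array([93. , 81.5]), 2.5)
```

```bash
python3 -m crank '[[[0,0,0,-4,0,0,0],[0,0,0,-5,0,0,0],[0,0,0,-5,0,0,0],[0,-4.6,2.4,0,0,0,0],[0,-4.6,2.4,0,0,0,0],[0,-4.6,2.4,0,0,0,0],[0,-4.6,2.4,0,0,0,0],[0,-4.6,2.4,0,0,0,0],[0,0,0,0,0,0,0],[0,0,0,0,0,0,0]]]';python3 -m crank '[[[0,0,0,4,0,0,0],[0,0,0,4,0,0,0],[0,0,0,4,0,0,0],[0,0,0,2,0,0,0],[0,0,0,0.7,0,0,0],[0,0,0,0.4,0,0,0],[0,0,0,0,0,0,0],[0,0,0,0,0,0,0]]]'
```

```text
time_s: 22.45
ee_pos: [493.3, -10.7, 229.1]
ee_rot: [-3.14, -0.001, 1.58]
force: [0.2, -0.3, -1.4]
gripper_width: 25.1
finger_force: 59.9
time_s: 23.45
ee_pos: [494.4, -10.5, 79.6]
ee_rot: [3.139, 0.0, 1.582]
force: [0.5, 0.1, -2.1]
gripper_width: 25.1
finger_force: 59.8
```

```bash
python3 -m crank '[[[0,0,0,0.2,0,0,0],[0,0,0,0.1,0,0,0],[0,0,0,0,0,0,0],[0,0,0,0,0,0,0]]]';python3 -m crank '[[[0.6,0,0,0,0,0,0],[0.6,0,0,0,0,0,0],[0.6,0,0,0,0,0,0],[1,0,0,0,0,0,0],[1,0,0,0,0,0,0],[1,0,0,0,0,0,0],[1,0,0,-3,0,0,0],[1,0,0,-5,0,0,0],[1,0,0,-6,0,0,0],[1,0,0,-4,0,0,0]]]'
```

```text
time_s: 23.95
ee_pos: [494.1, -10.7, 76.8]
ee_rot: [3.141, 0.0, 1.582]
force: [-3.0, 0.2, 5.7]
gripper_width: 25.2
finger_force: 60.7
time_s: 25.2
ee_pos: [494.4, -10.6, 258.7]
ee_rot: [3.138, 0.0, 1.582]
force: [1.5, -0.6, 0.3]
gripper_width: 85.4
finger_force: 0.0
```

```bash
python3 -m crank '[[[1,5,1.5,0,0,0,0],[1,5.5,1.5,0,0,0,0],[0,6,1.5,0,0,0,0],[0,6,1.5,0,0,0,0],[0,6,1.5,0,0,0,0],[0,6,1.5,0,0,0,0],[0,0,0,0,0,0,0],[0,0,0,0,0,0,0]]]'
python3 - <<'E'
from h import *
w=cam("scene")
k=big(mask(w,(0,150,90),(6,255,255),(330,110,362,180))|mask(w,(174,150,90),(180,255,255),(330,110,362,180)),1)[0].reshape(-1,2)
o,d=ray(w,k); P=o+d*((582.2-o[0])/d[:,0])[:,None]
h=np.array([289,42]); r=P[:,1:]-h; rad=np.hypot(*r.T); a=np.arctan2(r[:,1],-r[:,0])
print("bar r",rad.min(),rad.max(),"angle by r:",[(lo,a[(rad>lo)&(rad<lo+30)].mean().round(3),a[(rad>lo)&(rad<lo+30)].min().round(3),a[(rad>lo)&(rad<lo+30)].max().round(3)) for lo in (30,60,90,125)])
t=cam("top")
lf=[rect(t,k,92) for k in big(mask(t,(8,150,120),(20,255,255),(245,180,285,215)),1)]; print("lifter grip",lf,manip.state()["ee_pos"])
E
```

```text
time_s: 26.2
ee_pos: [579.3, 335.3, 254.8]
ee_rot: [-3.14, 0.001, 1.583]
force: [0.3, -0.3, -0.3]
gripper_width: -0.2
finger_force: 0.0
bar r 53.44349814178177 159.75661206250106 angle by r: [(30, np.float64(1.621), np.float64(1.614), np.float64(1.635)), (60, np.float64(1.522), np.float64(1.384), np.float64(1.596)), (90, np.float64(1.473), np.float64(1.407), np.float64(1.558)), (125, np.float64(1.465), np.float64(1.37), np.float64(1.548))]
lifter grip [(array([493.3,  -9.2]), array([21. , 38.5]), 1.6)] [579.50103453 334.17858252 255.36363349]
```

```bash
python3 -m crank '[[[0,0,0.2,4.2,0,0,0],[0,0,0,4.2,0,0,0],[0,0,0,0,0,0,0],[0,-2.2,0,0,0,0,0],[0,-2.1,0,0,0,0,0],[0,-1.4,0,0.2,0,0,0],[0,-1.3,0,0.4,0,0,0],[0,-1.5,0,0.7,0,0,0],[0,-1.4,0,0.9,0,0,0],[0,0,0,0,0,0,0]]]'
python3 - <<'E'
from h import *
w=cam("scene"); 
m=mask(w,(0,150,70),(6,255,255),(290,110,362,200))|mask(w,(174,150,70),(180,255,255),(290,110,362,200))
for k in big(m,3):
    o,d=ray(w,k.reshape(-1,2)); P=o+d*((582.2-o[0])/d[:,0])[:,None]; r=P[:,1:]-[289,42]; print(cv2.boundingRect(k),np.hypot(*r.T).max().round(),np.arctan2(r[:,1],-r[:,0])[np.hypot(*r.T)>90].mean().round(3))
print(manip.state()["force"])
E
```

```text
time_s: 27.55
ee_pos: [581.6, 234.9, 147.5]
ee_rot: [-3.138, 0.001, 1.581]
force: [-0.7, -0.7, 0.5]
gripper_width: 0.2
finger_force: 0.0
(324, 138, 21, 25) 160.0 0.926
[0.53389861 0.69288568 0.05262798]
```

The bar follows, at an angle of ≈0.92 as planned. I'll continue down.

```bash
python3 -m crank '[[[0,-1.2,0,1.1,0,0,0],[0,-1.1,0,1.3,0,0,0],[0,-0.8,0,1.4,0,0,0],[0,-0.8,0,1.5,0,0,0],[0,-0.3,0,1,0,0,0],[0,-0.2,0,1,0,0,0],[0,0,0,0.6,0,0,0],[0,0,0,0.3,0,0,0],[0,0,0,0,0,0,0]]]';python3 -m crank '[[[0,0,0,0.1,0,0,0],[0,0,0,0,0,0,0]]]'
```

```text
time_s: 28.72
ee_pos: [583.3, 192.7, 67.4]
ee_rot: [3.142, -0.0, 1.582]
force: [-1.3, 0.3, -0.5]
gripper_width: 0.3
finger_force: 0.0
time_s: 28.98
ee_pos: [583.5, 192.6, 66.8]
ee_rot: [3.141, -0.0, 1.582]
force: [0.0, -0.9, 0.0]
gripper_width: -0.1
finger_force: 0.0
```

```bash
python3 -m crank '[[[0,0,0,0.2,0,0,0],[0,0,0,0,0,0,0],[0,0,0,0,0,0,0]]]';python3 -m crank '[[[0,0,0,0.2,0,0,0],[0,0,0,0,0,0,0],[0,0,0,0,0,0,0]]]'
```

```text
time_s: 29.35
ee_pos: [583.6, 192.6, 64.8]
ee_rot: [3.141, -0.0, 1.582]
force: [-0.1, 1.5, 1.1]
gripper_width: -0.1
finger_force: 0.8
time_s: 29.72
ee_pos: [583.7, 192.6, 64.6]
ee_rot: [3.141, -0.0, 1.582]
force: [-3.9, -0.6, 11.6]
gripper_width: -0.2
finger_force: 6.0
```

```bash
python3 -m crank '[[[0,0,0,0.2,0,0,0],[0,0,0,0,0,0,0],[0,0,0,0,0,0,0]]]';python3 -m crank '[[[0,0,0,-2,0,0,0],[0,0,0,-5,0,0,0],[0,0,-2,-6,0,0,0],[0,0,-5,-6,0,0,0],[0,0,-5,-6,0,0,0],[0,0,-2,0,0,0,0],[0,0,0,0,0,0,0],[0,0,0,0,0,0,0]]]'
python3 - <<'E'
from h import *
w=cam("scene"); c=cam("wrist"); t=cam("top")
m=mask(w,(0,150,70),(6,255,255),(280,110,362,215))|mask(w,(174,150,70),(180,255,255),(280,110,362,215))
for k in big(m,2):
    o,d=ray(w,k.reshape(-1,2)); P=o+d*((582.2-o[0])/d[:,0])[:,None]; r=P[:,1:]-[289,42]; print("bar",cv2.boundingRect(k),np.hypot(*r.T).max().round(),np.arctan2(r[:,1],-r[:,0])[np.hypot(*r.T)>90].mean().round(3))
for k in big(mask(t,(8,150,120),(20,255,255),(245,180,285,215)),1): print("lifter grip",rect(t,k,92))
a=cv2.resize(w["image"][120:270,200:400,::-1],(600,450),interpolation=cv2.INTER_CUBIC)
cv2.imwrite("pics/fin.png",np.vstack([cv2.resize(c["image"][:,:,::-1],(400,300)),cv2.resize(a,(400,300))]))
print(manip.state()["ee_pos"],manip.state()["force"])
E
```

```text
time_s: 30.1
ee_pos: [583.8, 192.6, 64.4]
ee_rot: [3.141, -0.0, 1.582]
force: [-8.0, -1.9, 20.6]
gripper_width: 0.3
finger_force: 10.9
time_s: 31.1
ee_pos: [463.2, 190.8, 284.1]
ee_rot: [-3.139, 0.001, 1.582]
force: [0.2, 0.3, 0.4]
gripper_width: 0.1
finger_force: 0.0
bar (304, 162, 41, 22) 160.0 -0.033
lifter grip (array([493.3,  -9.2]), array([21. , 38.5]), 1.6)
[463.62946758 190.88075585 284.13473602] [-0.74821467 -0.63488583 -0.22876526]
```

View pics/fin.png

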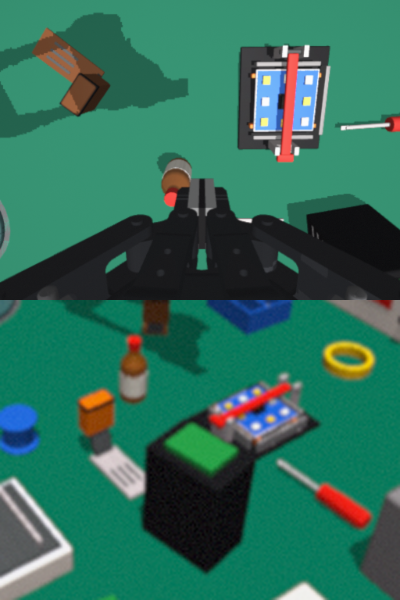

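The picture shows the board centred between the guides, the red bar level in its catch, the lifter flat on the bench and the bystanders in place. I'll hand the job in.

```bash
python3 -c "
from station import manip
print(manip.job_done())"
```

```text
the job is handed in; nothing more can be done
None
```

The job is handed in at about 31 s: the board sits centred and square on the fixture ribs under the closed hold-down bar, the lifter lies flat on the bench clear of the fixture, and the final pictures show nothing else moved.

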